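Load a stone tablet in the leaf drill jig, pin it and hold it shut

TASK

Take the flat stone tablet out of its wooden stand and slide it edgewise all the way down into the slot of the metal drill jig, swing the jig's hinged leaf down over it, then push the steel locking pin through the leaf's hole into the hole of the jig below until its head sits on the leaf. A spring pad under the tablet lifts the leaf again, so finish while holding: keep pressing on the pin or the leaf so that the leaf is fully shut, and do not let go at the end. Leave the bowl, the abrasive disc and the brush where they are.

Things in the scene. Friction and masses are not known exactly. Their poses are not given: they have to be found in the camera images.
- jig: Aluminium drill jig, fixed to the bench, 160 (x) x 70 (y) x 60 mm high; origin at the centre of its underside, z up, x from the hinge end to the pin end. Slot along x at its centre (x -34 to 34, y -7.5 to 7.5 mm), open upward, for the tablet; a finger notch 36 mm wide (x -18 to 18) crosses the whole width in y, its floor 26 mm above the underside. Vertical pin hole of 12 mm diameter at x = 57, y = 0, top at 60 mm, through to 6 mm above the underside.
- slot (a point): Point at the centre of the slot on top of the spring pad at its bottom, 12 mm above the jig's underside (axes as the jig). The pad carries the tablet's weight unmoved and yields up to 7 mm downward (5 N preload, then 1.5 N per mm).
- pin_hole (a point): Centre of the mouth of the jig's pin hole, at the height of the jig's top face (60 mm above its underside).
- leaf_hinge (a point): Centre of the hinge axis, which runs along the jig's y axis, at x = -65 mm, 65 mm above the jig's underside. The frame is the jig's; it does not turn with the leaf.
- leaf (a joint): Angle of the leaf in rad: 0 = shut (leaf level, lying on the jig), grows as it swings up and back; 1.57 = upright; it starts leaning back past upright (stop at 2.1). The hinge is stiff (0.12 N m friction, leaf 0.2 kg nominal): the leaf may sink slowly by its own weight when less than about 0.8 rad from shut. Over a seated tablet an unpressed leaf rests at about 0.05 to 0.08 rad; pressing it shut at the pin takes about 6 N down.
- leaf_edge (a point): Middle of the leaf's free edge, 148 mm from the hinge axis; turns with the leaf, its x axis points away from the hinge, z out of the leaf's top (outer) face. The leaf is a plate 56 mm wide and 10 mm thick, its mid-plane through the hinge axis; a 14 mm hole for the pin lies 122 mm from the hinge axis (26 mm inside this edge), and a rounded steel nub 65 mm from the axis stands out 7 mm below the underside to press on the tablet.
- tablet: Flat stone tablet 64 (x) x 12 (y, thickness) x 46 mm high (z), about 0.1 kg, standing on its long edge in the wooden stand; origin at the centre of its lower edge face, z up. Seated in the jig, its lower edge lies on the spring pad.
- stand: Low wooden stand, fixed, 90 (x) x 46 (y) x 20 mm high, with a slot 68 x 15 mm, floor 6 mm above the bench, holding the tablet; origin at the centre of its underside, slot along x.
- pin: Steel locking pin, upright in the pin block: shank 10 mm diameter and 45 mm long with chamfered foot, then a round head 22 mm diameter and 34 mm tall; origin at the lower tip of the shank, z up to the head. About 0.07 kg.
- pin_tip (a point): Lower tip of the pin's shank (same point as the pin's origin).
- pin_block: Wooden block, fixed, 60 x 60 x 50 mm high with a vertical 12 mm hole in its middle; the pin's head rests on its top. Origin at the centre of its underside.
- bowl: Plastic bowl, rim 124 mm across, 48 mm high, origin at the centre of its underside. Leave alone.
- disc: Flat abrasive disc 100 mm across, 8 mm thick with a central hole, lying on the bench, origin at the centre of its underside. Leave alone.
- brush: Hand brush with wooden handle, 200 mm long, 42 mm wide and 20 mm high, lying on the bench. Leave alone.
Mind the look-alikes: they are no part of the job. Of the things that look like the jig, the largest one is meant.

How it is judged:
By the outcome, as a careful person would: the job done as asked, in the order asked, and still so for the second after the job is handed in, while the arm keeps its last pose, push and grip.
It also fails if it takes over 72 s, if anything falls off the work surface, if the arm or the gripper's body presses on something with over 40 N, if the wrist force passes 120 N, or if a joint passes its speed limit or range.

ROBOT

A 7-joint arm with a two-finger parallel gripper is mounted at the origin on the work surface. World frame = base frame: x ahead of the robot, y to its left, z up, the work surface at z = 0. Lengths are in m, angles in rad, forces in N, time in s.
With the tool pointing down it reaches from about 0.425 to 0.875 m from the base axis. Payload 8.4 kg.
Tool frame: the origin (TCP) lies between the finger pads; the fingertips stand bot.tip_extent ahead of it and the grasp point (between the pads) lies 2 mm behind it (bot.tip_extent is the distance from the TCP to the fingertips, in m); z points along the fingers, x is the direction in which the jaws open and shut, and the axes are right-handed (so a half turn about z gives the same grasp; the last joint's range is limited). The gripper opens to 87 mm and grips with 3 to 60 N. Pads are 19 mm wide; open, the fingers measure 117 mm over their backs; the gripper's body (75 mm by 190 mm) begins 51 mm behind the grasp point.
Start: joints at [1.022, 0.333, 0.04, 1.465, -0.013, 1.343, -0.059], TCP at [0.283, -0.585, 0.24] pointing down, gripper open.
Joint ranges: [-2.58, 2.58], [-0.38, 2.09], [-1.3, 1.39], [0.25, 2.4], [-1.5, 4.64], [0.08, 2.09], [-2.65, 2.65]. Speed limits (rad/s): [2.22, 2.22, 2.79, 2.79, 3.14, 3.14, 3.14].

INTERFACE

Orientations are given as a unit quaternion [w, x, y, z].
In Python, from station import bot gives the robot as it stands. Calls block until the motion is done:
- bot.move_ptp(position, orientation): joint-space move of the TCP to a pose.
- bot.move_straight(position, rotation=None, feed=0.15): straight line of the TCP; rotation=None keeps the orientation; feed is the mean speed in m/s.
- bot.goto_joints(angles): joint-space move.
- bot.command_gripper(opening, grasp_force=None): finger opening in m; grasp_force is the grip in N (None keeps the last); returns when the fingers have stopped.
- bot.sleep(seconds).
- bot.ik(position, orientation): joint angles nearest the present ones, or None.
- bot.state(): the state.
- bot.get_image(name): name is "scene" or "top" or "wrist"; returns the picture (420x560x3 uint8, red, green, blue); there is no depth.
- bot.camera_params(name): a dict with "mtx" (3x3 intrinsics, pixels), "origin" and "orientation" of the camera in the world. Camera axes: x right, y up, looking along -z (the intrinsics and any distortion apply to the point x, -y, -z); pixel columns grow to the right and rows downward; lengths in m; the calibration is good to about 2 mm. A picture is of the moment at which its call begins: read the wrist's pose just before it. camera_params takes no time and is no camera call; for the wrist camera it gives the pose at the moment of the call.
A pose or a line that the arm cannot do raises bot.IKError and nothing moves.
- bot.hand_in(): hands the job in, once; it reports no verdict.
The state is a dict: "clock": time; "joints": joint angles; "joint_velocities": joint speeds; "joint_torque": joint torques, N m; "tcp_pos": TCP position; "ee_rot": TCP orientation; "contact_force": force on the tool from outside, world axes, zero at the start; "moment": the same for the moment, N m; "gripper_width": finger opening in m.
Only numpy, scipy, OpenCV 4.12 (cv2) and the standard library are available. Lean on these libraries where they do the work, as an engineer would, in place of code of your own. Each camera call takes 0.05 s, during which the arm holds its last target. There are 200 camera calls.

## Working session

There is one attempt and no reset: what is moved stays moved. The work goes in short steps, each a Python script; the robot and the scene stay as the last script left them, time stands still between calls to the robot, and variables do not carry over. Pictures are saved under pics/ and viewed, about 8 in all and at most 12, crops included, and the job is handed in when it is done.

```bash
ls; mkdir -p pics; python3 - <<'E'
from station import bot
import cv2
for n in ("scene","top"):
    im=bot.get_image(n); cv2.imwrite(f"pics/{n}0.png",im[...,::-1]); p=bot.camera_params(n); print(n,p)
print(bot.tip_extent, bot.state())
E
```

```text
pics
scene {'mtx': array([[510.31804238,   0.        , 283.70000114],
       [  0.        , 510.31804238, 210.26333597],
       [  0.        ,   0.        ,   1.        ]]), 'origin': array([ 1.2343311 , -0.13631491,  0.73683003]), 'orientation': array([0.71747703, 0.2877169 , 0.24735695, 0.58417484])}
top {'mtx': array([[385.77474223,   0.        , 279.51656215],
       [  0.        , 385.77474223, 207.41033061],
       [  0.        ,   0.        ,   1.        ]]), 'origin': array([ 4.30494492e-01, -7.85021196e-05,  8.29366488e-01]), 'orientation': array([ 0.71423513,  0.06390176, -0.06585129, -0.69386479])}
0.017 {'clock': 0.1, 'joints': array([ 1.02180761,  0.33385435,  0.0398776 ,  1.46618634, -0.01339948,
        1.34329064, -0.05849339]), 'joint_velocities': array([-8.19885723e-04, -8.32792565e-04,  2.67691471e-03, -1.40637206e-04,
       -7.61715693e-05,  2.20411216e-03,  7.03241230e-04]), 'joint_torque': array([ 5.71465236e-03, -6.57804680e+01,  1.34137508e+00, -4.04706717e+01,
       -5.96127869e-02,  4.08938492e-02,  7.65148593e-05]), 'tcp_pos': array([ 0.28240589, -0.58500251,  0.23873742]), 'ee_rot': array([-3.47928872e-04,  8.46983710e-01, -5.31618334e-01, -6.48969745e-04]), 'contact_force': array([ 0.51196706, -0.47069678,  0.19573208]), 'moment': array([ 0.02003869,  0.01635614, -0.05363967]), 'gripper_width': 0.08671248859519837}
```

View pics/top0.png

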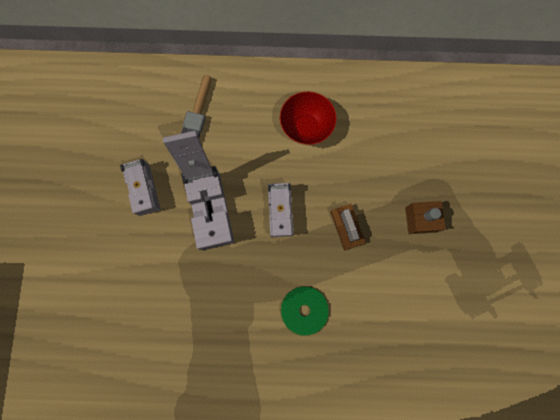

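View pics/scene0.png

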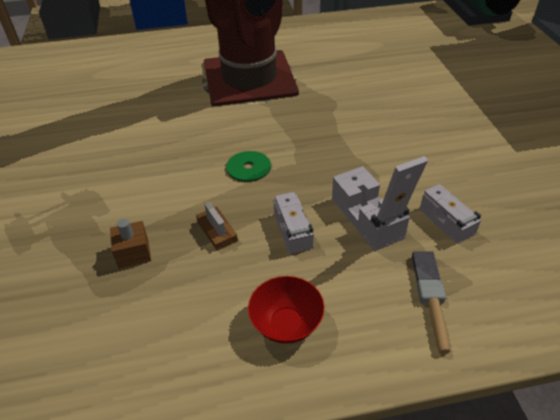

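Top view: the large jig has its pin hole at about (212,233) and the leaf leaning back towards (183,135). The tablet in its stand is at (350,225), the pin head at (434,214), and the two small jigs are decoys.

```bash
cat > h.py <<'E'
from station import bot
import numpy as np, cv2
from scipy.spatial.transform import Rotation as R
def rot(q): return R.from_quat(np.roll(q,-1))
def quat(r): return np.roll(r.as_quat(),1)
def ray(p,uv):
    d=np.linalg.inv(p["mtx"])@np.array([uv[0],uv[1],1.]); d=rot(p["orientation"]).apply(d*[1,-1,-1]); return np.array(p["origin"]),d
def onplane(p,uv,z):
    o,d=ray(p,uv); return o+d*(z-o[2])/d[2]
def proj(p,X):
    c=rot(p["orientation"]).inv().apply(np.array(X)-p["origin"])*[1,-1,-1]; u=p["mtx"]@c; return u[:2]/u[2]
def tri(views):
    A=np.zeros((3,3));b=np.zeros(3)
    for p,uv in views:
        o,d=ray(p,uv); d=d/np.linalg.norm(d); M=np.eye(3)-np.outer(d,d); A+=M; b+=M@o
    return np.linalg.solve(A,b)
def down(yaw):  # tool z down, tool x (jaw direction) at world yaw
    return quat(R.from_euler('z',yaw)*R.from_euler('x',np.pi))
E
python3 - <<'E'
from h import *
p=bot.camera_params("top")
for n,uv,z in [("hole",(212,233),.06),("jfl",(198,248),.06),("jfr",(231,243),.06),("jbl",(187,182),.06),("jbr",(218,178),.06),("tab",(350,225),.052),("taba",(344,209),.052),("tabb",(357,241),.052),("pin",(435,214),.084),("bowl",(308,118),.04),("block",(426,217),.05)]:
    print(n,onplane(p,uv,z).round(4))
w=bot.camera_params("wrist"); s=bot.state(); r=rot(s["ee_rot"])
print(w["mtx"], r.inv().apply(w["origin"]-s["tcp_pos"]), (r.inv()*rot(w["orientation"])).as_matrix().round(3))
ps=bot.camera_params("scene"); print(onplane(ps,(125,224),.084),onplane(ps,(351,179),.06))
for X in [(0.45,-.3),(.43,.12),(.45,-.13)]:
  print([bot.ik([*X,.25],down(y)) is not None for y in np.arange(-3,3.2,.5)])
E
```

```text
hole [0.5174 0.1335 0.06  ]
jfl [0.4867 0.1594 0.06  ]
jfr [0.4985 0.0944 0.06  ]
jbl [0.6209 0.191  0.06  ]
jbr [0.6313 0.128  0.06  ]
tab [ 0.5428 -0.1445  0.052 ]
taba [ 0.5756 -0.1324  0.052 ]
tabb [ 0.5106 -0.1585  0.052 ]
pin [ 0.5649 -0.3057  0.084 ]
bowl [ 0.7768 -0.0565  0.04  ]
block [ 0.5642 -0.3008  0.05  ]
[[345.89825654   0.         277.38553145]
 [  0.         345.89825654 216.83444962]
 [  0.           0.           1.        ]] [ 0.00082301 -0.06940893 -0.14521961] [[ 1.     0.     0.   ]
 [ 0.    -0.967 -0.254]
 [ 0.     0.254 -0.967]]
[ 0.5743646  -0.30303293  0.084     ] [0.52075862 0.1282381  0.06      ]
[True, True, True, True, True, True, True, True, True, True, True, False, True]
[False, False, True, True, True, True, True, True, True, True, True, True, True]
[False, True, True, True, True, True, True, True, True, True, True, True, False]
```

```bash
python3 - <<'E'
from h import *
import pickle
D={}
for n,X,yaw in [("pin",(.565,-.305,.234),1.81),("tab",(.543,-.1445,.202),1.93),("jig",(.545,.14,.21),1.81)]:
    bot.move_ptp(X,down(yaw)); bot.sleep(.3)
    p=bot.camera_params("wrist"); im=bot.get_image("wrist"); D[n]=(p,im)
    cv2.imwrite(f"pics/w_{n}.png",im[...,::-1]); s=bot.state(); print(n,s["clock"],s["joints"].round(2),s["tcp_pos"].round(4))
pickle.dump(D,open("D.pkl","wb"))
a=np.hstack([cv2.resize(D[n][1],(400,300)) for n in("pin","tab")])
cv2.imwrite("pics/pt.png",a[...,::-1])
E
```

```text
pin 2.3167 [ 0.82  0.37 -0.52  1.47  0.18  1.35  2.1 ] [ 0.5649 -0.3052  0.234 ]
tab 3.3667 [ 0.72  0.24 -0.62  1.71  0.14  1.25  2.  ] [ 0.5431 -0.1452  0.202 ]
jig 4.8167 [ 0.35  0.26 -0.8   1.69  0.2   1.27  1.32] [0.5452 0.1393 0.21  ]
```

View pics/pt.png

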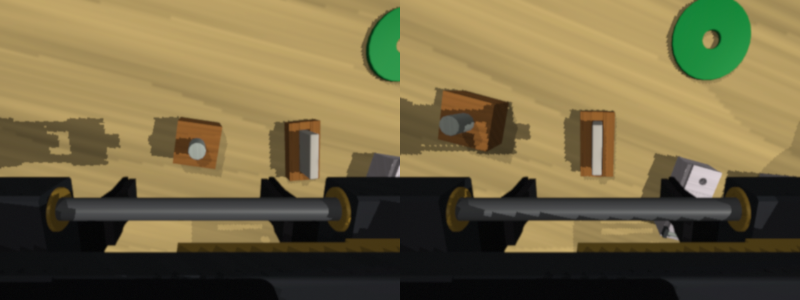

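View pics/w_jig.png

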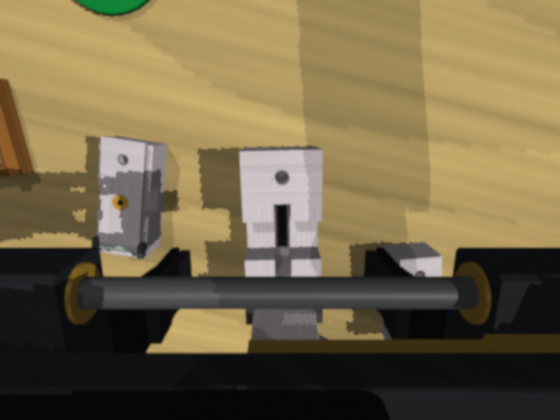

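Wrist views: pin head at (276,210), tablet top at (276,209), jig pin hole at (282,177) with the slot dark below it at (283,225). Next I'll measure these with masks.

```bash
cat >m.py <<'E'
from h import *
import pickle
D=pickle.load(open("D.pkl","rb"))
def comp(m,near):
    n,l,st,c=cv2.connectedComponentsWithStats(m.astype(np.uint8),connectivity=4)
    i=1+np.argmin(np.linalg.norm(c[1:]-near,axis=1)+1e3*(st[1:,4]<30)); return (l==i).astype(np.uint8),st[i],c[i]
out=[]
def show(im,m,box):
    x,y,w,h=box; a=im[y:y+h,x:x+w].copy(); b=a.copy(); cs,_=cv2.findContours(m[y:y+h,x:x+w],0,1); 
    f=4; a=cv2.resize(a,None,fx=f,fy=f,interpolation=0); cv2.drawContours(a,[c*f+f//2 for c in cs],-1,(255,0,0),1); return cv2.resize(a,(400,int(400*h/w)))
# pin, tablet: grey (low saturation) and bright
r=[]
for n,z,near in(("pin",.084,(276,210)),("tab",.052,(276,209))):
    p,im=D[n]; h=cv2.cvtColor(im,cv2.COLOR_RGB2HSV); 
    m,st,c=comp((h[...,1]<60)&(h[...,2]>(110 if n=="pin" else 150)),near)
    rr=cv2.minAreaRect(cv2.findContours(m,0,1)[0][0]); bx=cv2.boxPoints(rr)
    print(n,st,c,rr,onplane(p,c,z).round(4)); W=np.array([onplane(p,b,z) for b in bx]); print(W.round(4).tolist())
    print("centre",W.mean(0).round(4),"sides",np.linalg.norm(W-np.roll(W,-1,0),axis=1).round(4))
    r.append(show(im,m,(230,160,100,75)))
p,im=D["jig"]; g=cv2.cvtColor(im,cv2.COLOR_RGB2GRAY)
m,st,c=comp(g[:200]<110,(282,177)); print("hole",st,c,onplane(p,c,.06).round(4))
m2,st,c=comp(g[:250]<60,(283,225)); print("slot",st,c)
for row in (210,214,218): 
    xs=np.nonzero(m2[row])[0]; print(row,xs.min(),xs.max(),onplane(p,((xs.min()+xs.max())/2,row),.06).round(4))
a=cv2.resize(im[140:260,225:345],(400,400),interpolation=0)
cv2.imwrite("pics/meas.png",np.hstack([np.vstack([r[0],r[1]])[:400] if 0 else np.vstack(r)[:600],np.vstack([a,np.zeros((200,400,3),np.uint8)])])[...,::-1])
E
python3 m.py
```

```text
pin [264 200  24  24 462] [275.61471861 211.0021645 ] ((275.5, 211.5), (23.0, 23.0), 90.0) [ 0.5687 -0.3067  0.084 ]
[[0.5615, -0.3188, 0.084], [0.5567, -0.2993, 0.084], [0.5769, -0.2943, 0.084], [0.5817, -0.3141, 0.084]]
centre [ 0.5692 -0.3066  0.084 ] sides [0.02   0.0208 0.0204 0.0208]
tab [270 176  13  69 851] [275.78848414 209.59459459] ((276.0, 210.0), (68.0, 12.0), 90.0) [ 0.5458 -0.1467  0.052 ]
[[0.5198, -0.1616, 0.052], [0.5162, -0.152, 0.052], [0.5737, -0.1303, 0.052], [0.5774, -0.1405, 0.052]]
centre [ 0.5468 -0.1461  0.052 ] sides [0.0103 0.0614 0.0108 0.0614]
hole [276 171  12  13 117] [281.44444444 177.        ] [0.5188 0.1355 0.06  ]
slot [276 206  12  41 420] [281.43333333 225.42380952]
210 276 286 [0.5471 0.142  0.06  ]
214 276 286 [0.5506 0.1429 0.06  ]
218 277 286 [0.554  0.1442 0.06  ]
```

View pics/meas.png

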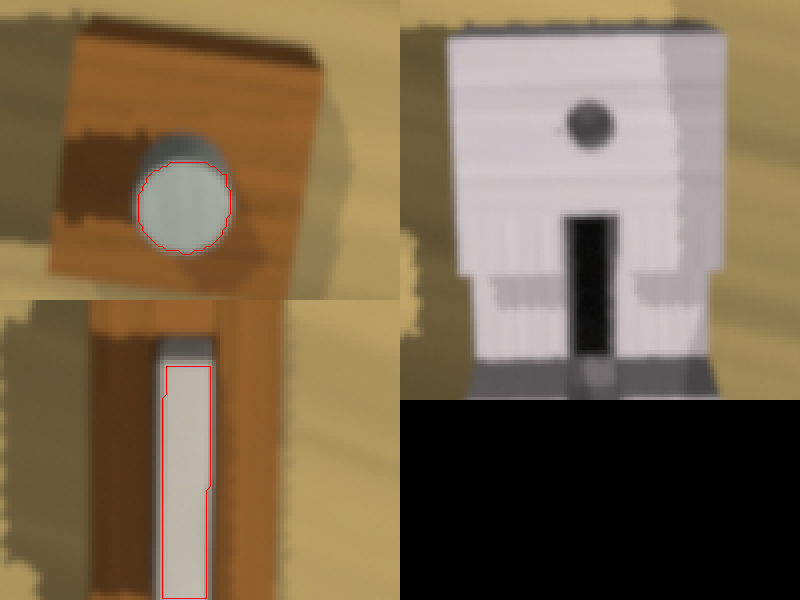

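```bash
python3 - <<'E'
from h import *
import pickle
D=pickle.load(open("D.pkl","rb")); p,im=D["jig"]
P=lambda x,y,z=.06: onplane(p,(225+(x-400)/400*120-.5,140+y/400*120-.5),z)
fl,fr,ll,rl=P(447,37),P(726,33),P(459,274),P(724,270)
ang=lambda d: np.arctan2(d[1],d[0])
print(np.linalg.norm(fl-fr),ang(fr-fl),ang(fr-fl)-np.pi/2, ang(ll-fl),ang(rl-fr),np.linalg.norm(ll-fl),np.linalg.norm(rl-fr))
h=P(590,125); e=P(590,216); print("hole",h,"mid front",(fl+fr)/2,"slotend",e, np.linalg.norm(h-(fl+fr)/2),np.linalg.norm(h-e))
s1=(P(563,225)+P(617,225))/2; s2=(P(567,345)+P(616,345))/2; print(s1,s2,ang(s2-s1), ang(s2-h), np.linalg.norm(P(563,225)-P(617,225)))
# scene: leaf edge angle
ps=bot.camera_params("scene"); a=.24; ex=-np.array([np.cos(a),np.sin(a),0]); hole=np.array(h); hinge=hole-ex*.122+[0,0,.005]
for t in (1.6,1.7,1.8,1.9,2.0,2.1): print(t,proj(ps,hinge+.148*(np.cos(t)*ex+np.sin(t)*np.array([0,0,1]))).round(0),proj(bot.camera_params("top"),hinge+.148*(np.cos(t)*ex+np.sin(t)*np.array([0,0,1]))).round(0))
E
```

```text
0.07026808910887089 1.8222671338292793 0.25147080703438274 0.2605816641464978 0.2614684682225762 0.06194138571875607 0.0618339978374283
hole [0.5187568  0.13555058 0.06      ] mid front [0.49688278 0.12926632 0.06      ] slotend [0.54199045 0.14124517 0.06      ] 0.02275883878117681 0.02392134614490056
[0.54433973 0.14182099 0.06      ] [0.57649825 0.15011976 0.06      ] 0.2525484410481324 0.24715873183971868 0.014177954845791634
1.6 [402. 154.] [182. 148.]
1.7 [407. 160.] [181. 140.]
1.8 [412. 166.] [180. 132.]
1.9 [417. 174.] [179. 126.]
2.0 [422. 181.] [178. 120.]
2.1 [426. 190.] [178. 114.]
```

```bash
cat >> h.py <<'E'
A=.253; EX=-np.array([np.cos(A),np.sin(A),0]); EY=np.array([-EX[1],EX[0],0]); SLOT=np.array([.5741,.1496,0]); HOLE=np.array([.5188,.1355,0])
JQ=down(A+np.pi/2)
def st(tag=""):
    s=bot.state(); print(tag,"t",round(s["clock"],2),"tcp",s["tcp_pos"].round(4),"F",s["contact_force"].round(1),"M",s["moment"].round(2),"w",round(s["gripper_width"],4)); return s
E
python3 - <<'E'
from h import *
q=down(.356+np.pi/2)
bot.move_ptp([.5465,-.1464,.12],q); st()
bot.move_straight([.5465,-.1464,.040]); st()
bot.command_gripper(0.0,25); st("grip")
bot.move_straight([.5465,-.1464,.13]); st("lift")
bot.move_ptp([*SLOT[:2],.125],JQ); st("over")
bot.move_straight([*SLOT[:2],.100]); bot.sleep(.2); st("near")
p=bot.camera_params("wrist"); im=bot.get_image("wrist"); cv2.imwrite("pics/near.png",im[...,::-1])
im=bot.get_image("scene")[120:270,280:480]; cv2.imwrite("pics/near_s.png",np.hstack([cv2.resize(im,(400,300)),cv2.resize(bot.get_image("wrist"),(400,300))])[...,::-1])
E
```

```text
t 5.97 tcp [ 0.5472 -0.1447  0.1206] F [ 0.   0.7 -0.3] M [ 0.23 -0.11  0.05] w 0.0876
 t 6.65 tcp [ 0.5472 -0.1458  0.0408] F [-0.3 -0.4 -0.1] M [ 0.11 -0.12 -0.02] w 0.0866
grip t 7.84 tcp [ 0.5465 -0.1464  0.04  ] F [-0.4  0.5 -0.4] M [ 0.13 -0.11 -0.01] w 0.0121
lift t 8.59 tcp [ 0.5459 -0.1464  0.1292] F [ 0.2  1.2 -1. ] M [ 0.13 -0.1   0.  ] w 0.0123
over t 9.73 tcp [0.5744 0.1477 0.1245] F [ 0.2  0.6 -0.6] M [ 0.07 -0.11  0.03] w 0.0119
near t 10.25 tcp [0.5746 0.1494 0.1008] F [ 1.  -0.6  0. ] M [ 0.11 -0.1   0.02] w 0.0116
```

View pics/near_s.png

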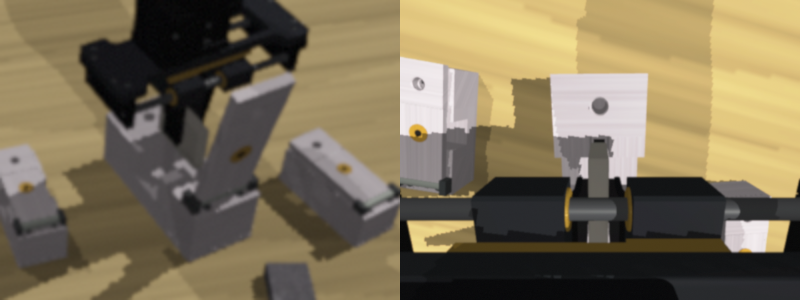

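The tablet is held upright over the slot: in the wrist picture both the tablet and the slot end are at column 599. I'll lower it while watching the force.

```bash
python3 - <<'E'
from h import *
for z in (.092,.084,.076,.066,.056,.050,.0465):
    bot.move_straight([*SLOT[:2],z],feed=.05); bot.sleep(.1); s=st(z)
    if s["contact_force"][2]>8 or np.linalg.norm(s["contact_force"][:2])>12: print("STOP"); break
E
```

```text
0.092 t 10.81 tcp [0.574  0.1496 0.0919] F [ 0.1  1.1 -0.2] M [ 0.12 -0.08 -0.01] w 0.012
0.084 t 11.22 tcp [0.5741 0.1496 0.0839] F [-0.4  0.1 -1.6] M [ 0.12 -0.12  0.03] w 0.0116
0.076 t 11.62 tcp [0.5741 0.1496 0.076 ] F [-0.   0.3 -0.3] M [ 0.11 -0.16 -0.02] w 0.0118
0.066 t 12.07 tcp [0.5741 0.1497 0.066 ] F [-1.2 -0.1 -0.9] M [ 0.07 -0.13 -0.06] w 0.0117
0.056 t 12.53 tcp [0.5741 0.1497 0.056 ] F [ 0.6  0.  -0.8] M [ 0.1  -0.08 -0.01] w 0.0117
0.05 t 12.89 tcp [0.5741 0.1496 0.0499] F [ 0.6  0.4 -0.6] M [ 0.14 -0.14 -0.08] w 0.0119
0.0465 t 13.24 tcp [0.5741 0.1496 0.0465] F [-0.1 -0.1 -1. ] M [ 0.09 -0.11  0.03] w 0.0114
```

```bash
python3 - <<'E'
from h import *
bot.command_gripper(.035); st("open")
bot.move_straight([*SLOT[:2],.30],feed=.25)
bot.command_gripper(0.0,20); st("up")
H=SLOT-EX*.065+[0,0,.065]; Z=np.array([0,0,1.])
def tip(th,r,gap=0,w=.010): return H+r*(np.cos(th)*EX+np.sin(th)*Z)+(.005+w*abs(np.sin(th))+gap)*(-np.sin(th)*EX+np.cos(th)*Z)+[0,0,.017]
b=tip(1.77,.115,.03)
bot.move_straight([b[0],b[1],.30],feed=.2)
bot.move_straight(b,feed=.15); st("behind")
for th in (1.7,1.5,1.3,1.1,.9,.7,.5,.35,.2,.1,.065):
    r=.112 if th>.5 else .10
    bot.move_straight(tip(th,r),feed=.10); s=st(th)
    if np.linalg.norm(s["contact_force"])>20: print("STOP");break
bot.move_straight(s["tcp_pos"]+[0,0,.02],feed=.1); st("off")
cv2.imwrite("pics/leaf_s.png",cv2.resize(bot.get_image("scene")[120:270,280:480],(600,450))[...,::-1])
E
```

```text
open t 13.96 tcp [0.5741 0.1496 0.0465] F [-0.5 -0.   0.2] M [ 0.17 -0.12  0.01] w 0.0347
up t 15.99 tcp [0.5741 0.1496 0.3   ] F [-0.8 -0.2  0.4] M [ 0.11 -0.07 -0.06] w 0.0003
behind t 17.71 tcp [0.702  0.1828 0.1873] F [-0.1  0.2  0.3] M [ 0.18 -0.08 -0.02] w 0.0005
1.7 t 18.23 tcp [0.6658 0.1731 0.1919] F [ 1.6  0.7 -0.1] M [ 0.13 -0.07 -0.02] w 0.0006
1.5 t 18.61 tcp [0.6442 0.1676 0.1949] F [0.4 0.2 0. ] M [ 0.17 -0.07  0.03] w 0.0005
1.3 t 18.98 tcp [0.6221 0.1618 0.1939] F [ 0.3 -0.1  0.7] M [ 0.14 -0.13 -0.06] w 0.0009
1.1 t 19.37 tcp [0.6003 0.1561 0.1883] F [ 0.6 -0.9  0.1] M [ 0.11 -0.13  0.  ] w 0.0005
0.9 t 19.75 tcp [0.5798 0.1509 0.178 ] F [ 0.8  0.1 -0.1] M [ 0.14 -0.15 -0.05] w 0.0004
0.7 t 20.14 tcp [0.5617 0.1462 0.1632] F [0.1 1.1 0.6] M [ 0.16 -0.09 -0.01] w 0.0006
0.5 t 20.54 tcp [0.5566 0.1451 0.1383] F [-0.3 -0.2 -0.2] M [ 0.1  -0.09 -0.  ] w 0.0002
0.35 t 20.86 tcp [0.5487 0.1429 0.1242] F [ 0.9 -0.3  0.4] M [ 0.16 -0.12  0.05] w 0.0005
0.2 t 21.18 tcp [0.5433 0.1416 0.1086] F [-0.1  0.4 -0.4] M [ 0.16 -0.14  0.02] w 0.0005
0.1 t 21.43 tcp [0.5411 0.141  0.0978] F [ 0.1 -0.2  0.7] M [ 0.12 -0.13  0.03] w 0.0004
0.065 t 21.68 tcp [0.5411 0.1411 0.0944] F [ 1.2 -0.2  0.8] M [ 0.22 -0.26  0.04] w 0.0002
off t 22.03 tcp [0.5415 0.1412 0.115 ] F [ 0.3  0.  -0.3] M [ 0.09 -0.09 -0.01] w 0.0004
```

View pics/leaf_s.png

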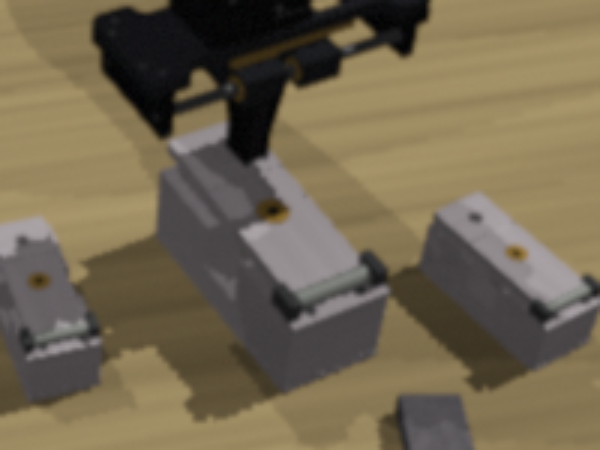

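Leaf is down on the tablet, with the fingers clear of it. Next, the pin.

```bash
python3 - <<'E'
from h import *
c=[.5690,-.3066]
s=bot.state(); bot.move_straight([*s["tcp_pos"][:2],.19],feed=.2)
bot.command_gripper(.06)
bot.move_ptp([*c,.16],JQ); bot.move_straight([*c,.075],feed=.12); bot.sleep(.2); st("at")
bot.command_gripper(0,40); st("grip")
bot.move_straight([*c,.19],feed=.15); st("lift")
bot.move_ptp([*HOLE[:2],.19],JQ)
bot.move_straight([*HOLE[:2],.156],feed=.1); bot.sleep(.3); st("over")
w=bot.get_image("wrist"); sc=bot.get_image("scene")[140:240,310:410]; t=bot.get_image("top")
cv2.imwrite("pics/over.png",np.hstack([cv2.resize(sc,(400,400)),cv2.resize(w[140:340,180:380],(400,400))])[...,::-1])
cv2.imwrite("pics/over_w.png",w[...,::-1])
E
```

```text
at t 26.5 tcp [ 0.5695 -0.3068  0.0759] F [-0.3  0.9 -0.1] M [ 0.09 -0.07 -0.02] w 0.0598
grip t 27.25 tcp [ 0.569  -0.3066  0.075 ] F [ 0.6  0.3 -0.2] M [ 0.15 -0.07 -0.04] w 0.021
lift t 28.17 tcp [ 0.5685 -0.3065  0.1889] F [-0.6 -0.1 -0.6] M [ 0.09 -0.11 -0.01] w 0.0211
over t 30.59 tcp [0.519  0.1356 0.1564] F [-0.4  0.1 -0.3] M [ 0.17 -0.11  0.01] w 0.0212
```

View pics/over.png

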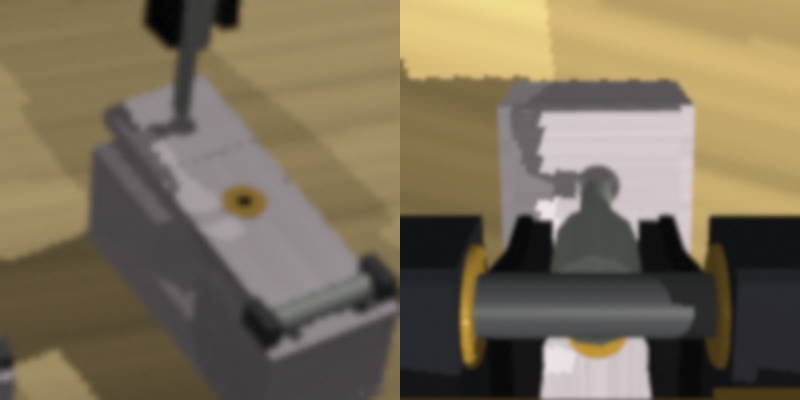

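Pin tip is over the leaf hole (tip column 597, hole column 600 in the crop). Lowering it with force checks.

```bash
python3 - <<'E'
from h import *
for z in (.148,.140,.134,.130,.126,.120,.112,.104):
    bot.move_straight([*HOLE[:2],z],feed=.05); bot.sleep(.15); s=st(z)
    F=s["contact_force"]; print("   jig F x,y",(F@EX).round(1),(F@EY).round(1),"tip z",round(s["tcp_pos"][2]-.07,4))
    if F[2]>6 or np.linalg.norm(F[:2])>8: print("STOP"); break
E
```

```text
0.148 t 31.2 tcp [0.5188 0.1356 0.148 ] F [-0.5  0.6 -0.8] M [ 0.14 -0.11 -0.02] w 0.0207
   jig F x,y 0.3 -0.7 tip z 0.078
0.14 t 31.66 tcp [0.5189 0.1355 0.1401] F [ 0.1 -0.8 -0.2] M [ 0.06 -0.11  0.07] w 0.0209
   jig F x,y 0.1 0.7 tip z 0.0701
0.134 t 32.08 tcp [0.5188 0.1356 0.134 ] F [-0.1 -0.4 -1.5] M [ 0.14 -0.1  -0.02] w 0.0212
   jig F x,y 0.2 0.4 tip z 0.064
0.13 t 32.48 tcp [0.5188 0.1356 0.13  ] F [-0.8  0.2 -1. ] M [ 0.15 -0.11 -0.05] w 0.0212
   jig F x,y 0.7 -0.3 tip z 0.06
0.126 t 32.88 tcp [0.5188 0.1355 0.126 ] F [-0.1  0.1  0.5] M [ 0.14 -0.1  -0.01] w 0.0211
   jig F x,y 0.0 -0.1 tip z 0.056
0.12 t 33.29 tcp [0.5188 0.1355 0.12  ] F [ 0.2 -0.5 -0.4] M [ 0.16 -0.16  0.  ] w 0.0212
   jig F x,y -0.0 0.6 tip z 0.05
0.112 t 33.75 tcp [0.5188 0.1356 0.112 ] F [0.1 0.3 0.4] M [ 0.11 -0.08 -0.04] w 0.0212
   jig F x,y -0.1 -0.2 tip z 0.042
0.104 t 34.21 tcp [0.5187 0.1355 0.104 ] F [ 0.1 -0.4 -0.9] M [ 0.07 -0.1   0.02] w 0.021
   jig F x,y 0.0 0.4 tip z 0.034
```

```bash
python3 - <<'E'
from h import *
for z in np.concatenate([[.101,.098],np.arange(.0965,.085,-.0007)]):
    bot.move_straight([*HOLE[:2],z],feed=.03); bot.sleep(.25); s=st(round(z,4))
    if s["contact_force"][2]>16: print("pressed"); break
bot.sleep(.5); st("hold")
w=bot.get_image("wrist"); sc=bot.get_image("scene")[140:240,310:410]
cv2.imwrite("pics/end.png",np.hstack([cv2.resize(sc,(400,400)),cv2.resize(w[140:340,180:380],(400,400))])[...,::-1])
E
```

```text
0.101 t 34.71 tcp [0.5188 0.1356 0.1011] F [-0.3  0.3  0.7] M [ 0.16 -0.1   0.02] w 0.0211
0.098 t 35.21 tcp [0.5188 0.1356 0.098 ] F [-1.2  0.3  2.1] M [ 0.24 -0.07 -0.03] w 0.021
0.0965 t 35.71 tcp [0.5188 0.1355 0.0965] F [-1.   0.1  3.1] M [ 0.28  0.13 -0.04] w 0.021
0.0958 t 36.21 tcp [0.5188 0.1355 0.0958] F [-1.5  1.3  4.6] M [0.34 0.24 0.02] w 0.0207
0.0951 t 36.71 tcp [0.5187 0.1355 0.0951] F [-2.   1.1  4.2] M [0.31 0.47 0.03] w 0.0211
0.0944 t 37.21 tcp [0.5187 0.1355 0.0948] F [-4.5  0.5 10.4] M [ 0.06  0.87 -0.01] w 0.0206
0.0937 t 37.71 tcp [0.5188 0.1356 0.0946] F [-6.9 -1.6 17.2] M [-0.15  1.52  0.  ] w 0.021
pressed
hold t 38.21 tcp [0.5188 0.1356 0.0946] F [-7.1 -1.3 17.3] M [-0.24  1.49 -0.  ] w 0.0213
```

View pics/end.png

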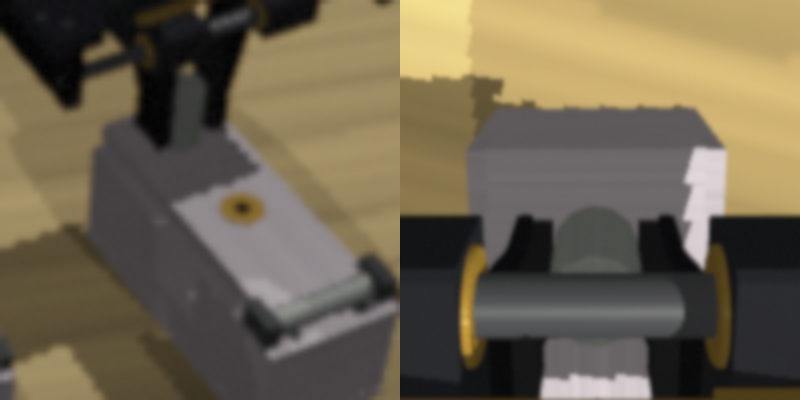

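The force rose sharply at TCP z 0.0948, where a shut leaf was predicted (0.095). The picture shows the head on a level leaf. I'm handing in while still pressing.

```bash
python3 - <<'E'
from h import *
st("pre"); print(bot.hand_in())
E
```

```text
pre t 38.31 tcp [0.5188 0.1356 0.0946] F [-7.3 -1.  17.2] M [-0.21  1.53 -0.03] w 0.0211
the job is handed in; nothing more can be done
None
```

The job is handed in at 38.3 s. The tablet is in the jig slot, the leaf is shut over it and the pin is fully in. The arm is still gripping the pin and pressing down.

- **Tablet:** it slid to the bottom of the slot with no noticeable resistance. The gripper reached the planned seated height within 0.5 mm before letting go.
- **Leaf:** I swung it down from behind with the closed fingers, and the picture afterwards showed it resting on the tablet.
- **Pin:** it went through the leaf hole and into the jig hole with no side force above the noise. Pressing on, I met only the spring's light push down to TCP z 0.095, the height calculated for a shut leaf. There the motion hit a hard stop.
- **Last check:** the arm was pressing down with a steady 17 N and about 7 N sideways. The last picture showed the pin's head on a level leaf.

No check failed, but I only saw the tablet's seating indirectly, since the leaf covers it. I did not look again at the bowl, disc and brush at the end; no motion was planned to touch them.

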